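# Seat a cake tote in its corner stop and hold it tipped

### The arm

A 6-joint arm with a two-finger parallel gripper is mounted at the origin on a cart in front of the work surface, level with it; the furniture and walls round the work are solid. World frame = base frame: x ahead of the robot, y to its left, z up, the work surface at z = 0. Lengths are in m, angles in degrees, forces in N, time in s.
With the tool pointing down it reaches from about 0.35 to 0.85 m from the base axis. Payload 8.1 kg.
Tool frame: the origin (TCP) lies on the centre line of the jaws, within the pads' length; the fingertips stand 14 mm ahead of it and the grasp point (between the pads) lies 5 mm behind it; z points along the fingers, x is the direction in which the jaws open and shut, and the axes are right-handed (so a half turn about z gives the same grasp; the last joint's range is limited). The gripper opens to 93 mm and grips with 3 to 60 N. Pads are 15 mm wide; open, the fingers measure 128 mm over their backs; the gripper's body (75 mm by 188 mm) begins 65 mm behind the grasp point.
Start: joints at [-70.955, 7.471, 85.268, -0, 87.261, -4.893], TCP at [0.243, -0.548, 0.233] pointing down, gripper open.
Joint ranges: [-169.43, 169.43], [-51.17, 129.36], [1.28, 143.12], [-76.62, 256.62], [0, 156.53], [-152.29, 152.29]. Speed limits (degrees/s): [136.94, 136.94, 159.86, 180, 180, 180].

### API

Orientations are given as a 3x3 rotation matrix whose columns are the frame's x, y, z axes.
In Python, from workcell import arm, viewer, job gives the robot as it stands. The module is installed in compiled form; this text tells all that it offers.
- The arm moves only by the shell command python3 -m inch 'ROWS' [OPENING] [FORCE]. ROWS is JSON, a list that holds one entry, the list of rows, each a list of 4 numbers: the shift along the tool's x, y, z in cm, then the turn about the tool's z in rad. A call has 1 to 10 rows; each row shifts and turns the commanded pose from where the row before left it, along the tool's axes as they then stand; what a row does not reach is not made up. A row lasts 1/12 s, in which the tool goes at most 41.7 mm and 7.16 degrees, less where a joint would pass 70% of its speed; a pose out of reach is approached as far as the arm can. A call with a gripper value outside its range is refused whole. OPENING is the gripper command: -1 is shut, 1 is fully open, values between are in proportion, set as the call begins (- or left out, the last holds). The fingers move at their own pace and stop on an object; FORCE is the grip in N (left out, the last holds). Time passes only in rows, so rows that do not move let the fingers close. It gives the time, the measured TCP pose, the force and the opening at its end, in the units of the state.
- arm.state(): the state, without advancing time (a new reading comes with each control period).
- viewer.grab_frame(name): name is "scene" or "top" or "wrist"; returns the picture (420x560x3 uint8, red, green, blue); there is no depth.
- viewer.camera_info(name): a dict with "vfov" (degrees; the focal length in pixels is half the picture's height over the tangent of half this angle, whatever the lens; pixels are square), "cx", "cy" (the principal point, pixels), "R" (3x3) and "t" (3): a world point X has camera coordinates R X + t; the wrist camera has in their place "mount" (4x4, takes a point from camera to tool coordinates, whose origin is the TCP and whose axes are the tool frame's). Camera axes: x right, y down, z forward; pixel columns grow to the right and rows downward; lengths in m; the calibration is good to about 2 mm. The wrist camera is an equidistant fisheye: a pixel r from the principal point sees the ray r / f radians off the axis. A picture is of the moment at which its call begins: read the wrist's pose just before it. camera_info takes no time and is no camera call.
- job.hand_in(): hands the job in, once; it reports no verdict.
The state is a dict: "time": time; "joint_positions": joint angles; "qvel": joint speeds; "effort": joint torques, N m; "tcp_pos": TCP position; "orientation": TCP orientation; "ft_force": force on the tool from outside, world axes, zero at the start; "ft_torque": the same for the moment, N m; "grip_width": opening from 0.0 (shut) to 1.0 (fully open).
Only numpy, scipy, OpenCV 4.12 (cv2) and the standard library are available. Lean on these libraries where they do the work, as an engineer would, in place of code of your own. Each camera call takes 0.05 s, during which the arm holds its last target.

### The job

Take the cake tote by its grey corner handle and draw it flat along the table to the corner stop until you feel it bear squarely against both its rails. Only then raise the handle, the opposite corner staying down in the stop, to a tilt of about 30 degrees, so that both ring cakes slide together into the low corner. Finish while still holding the tote tilted with the cakes at rest; do not touch or spill the cakes, and leave the other things where they are.

Things in the scene. Friction and masses are not known exactly. Their poses are not given: they have to be found in the camera images.
- tote: square open white plastic tote, outside 210 x 210 mm, 52 mm high, walls and floor 5 mm, 0.27 to 0.5 kg, loose on the table. Origin under the centre of its bottom. Its x axis runs along the DIAGONAL, from the low corner (x = -148 mm) to the corner with the handle (x = +148 mm); z is up out of the tote
- tote_handle (a point): grip point on the handle, 176 mm from the tote's centre along its x, 54 mm above its bottom. The handle is a grey upright plate in the plane of the diagonal: 14 mm thick (along the tote's y), sticking out 48 mm from the corner, lower edge 28 mm and top 72 mm above the tote's bottom; free on both sides
- tote_foot (a point): outer bottom point of the tote's corner opposite the handle (tote x = -148 mm, z = 0): the corner that seats in the stop and stays down
- tote_corner (a point): inner corner of the tote's floor directly above tote_foot (5 mm up, 7 mm in): the corner into which the cakes shall slide. Once slid down, the cakes lie against each other and the two walls: one centre about 56 mm from this point and the other about 126 mm, or (side by side) both about 105 mm, or between
- corner_stop: fixed right-angled V of two low aluminium rails, 12 mm high, 14 mm thick, 120 mm long. Origin on the table at the inner vertex; x bisects the V and points into its opening (ahead and to the left of the robot; rail faces at 45 degrees to it). The tote is seated when tote_foot is in the vertex, both its walls bear on the rails and its x axis is parallel to the stop's x
- stop_seat (a point): inner vertex of the corner stop, on the table. As the seated tote tilts by an angle t, its walls lean over the 12 mm rails' top edges, so tote_foot backs away from the vertex along the stop's x by 12 mm x tan t (7 mm at 30 degrees)
- cake_a: plain ring cake 78 mm across, 35 mm high, about 70 g, loose in the tote, in the half towards the handle; origin under its centre. On the tote's smooth floor it begins to slide at about 10 to 15 degrees of tilt; along a wall it needs up to about 25
- cake_b: plain ring cake 76 x 79 mm, 36 mm high, about 70 g, loose in the tote beside the other; origin under its centre; slides like cake_a
- timer: bystander: white pocket timer 70 x 66 x 21 mm, origin under its centre
- tape_roll: bystander: roll of tape lying flat, 103 mm across, 25 mm high, origin under its centre
- sachet_a: bystander: flat filled sachet 150 x 98 x 11 mm, origin under its centre
- tongs: bystander: metal tongs 317 mm long, 36 mm high, lying at the left, origin under the centre
- cake_c: bystander: a plain ring cake 80 mm across standing by itself on the table outside the tote, origin under its centre
Mind the look-alikes: they are no part of the job. Leave any green or turquoise look-alike of the cake_b alone.

How it is judged (in metres and radians):
On the way, in this order (a step that is already met when the one before it is completed fails the run):
1. the tote, held by its handle and flat on the table, bears squarely against the corner stop (contact force between the fingers and tote above 1 N and contact force between tote and corner_stop above 1.5 N and horizontal distance between tote_foot and stop_seat below 0.01 m and angle between the x axis of tote and the x axis of corner_stop, either way round below 0.07 rad and angle between tote's own z axis and vertical below 0.08 rad), for 0.2 s.
2. the handle is raised and the tote tilted towards the stop (contact force between the fingers and tote above 1 N and angle between tote's own z axis and vertical above 0.36 rad and height (world z) of tote_handle above 0.15 m), for 0.2 s.
At the end, for the whole second after the job is handed in: Fingers hold the tote tilted 23 to 46 deg, handle over 160 mm up, low corner within 20 mm of the table and 28 mm of the stop's vertex; both cakes' centres within 134 mm of the low inner corner, one within 112 mm, both flat on the tote's floor; all at rest (contact force between the fingers and tote above 1 N and angle between tote's own z axis and vertical between 0.4 and 0.8 rad and height (world z) of tote_handle above 0.16 m and height (world z) of tote_foot below 0.02 m and horizontal distance between tote_foot and stop_seat below 0.028 m and linear speed of each of tote, cake_a, cake_b below 0.03 m/s and distance between each of cake_a, cake_b and tote_corner below 0.134 m and distance between any of cake_a, cake_b and tote_corner below 0.112 m and z of each of cake_a, cake_b in the frame of tote below 0.03 m); the arm keeps its last pose, push and grip.
It fails at once if the tote is tilted while its low corner is not in the stop (angle between tote's own z axis and vertical above 0.3 rad and horizontal distance between tote_foot and stop_seat above 0.035 m).
It fails at once if the tote is tipped far too steeply (angle between tote's own z axis and vertical above 1 rad).
It fails at once if a cake leaves the tote (z of any of cake_a, cake_b in the frame of tote above 0.05 m or distance between any of cake_a, cake_b and tote above 0.17 m).
It fails at once if a cake is touched by the robot (contact force between any of the arm, the fingers and cake_a above 1 N or contact force between any of the arm, the fingers and cake_b above 1 N).
It fails at once if another thing on the table is pushed away (distance of any of timer, tape_roll, sachet_a, tongs, cake_c from where it was at the start of the episode above 0.02 m).
It also fails if it takes over 48 s, if anything falls off the work surface, if the arm or the gripper's body presses on something with over 40 N, if the wrist force passes 120 N, or if a joint passes its speed limit or range.

## Working session

There is one attempt and no reset: what is moved stays moved. The work goes in short steps, Python scripts to look and compute and a shell command to move; the robot and the scene stay as the last step left them, time stands still between calls to the robot, and variables do not carry over. Pictures are saved under pics/ and viewed, and the job is handed in when it is done.

```bash
mkdir -p pics; ls
python3 - <<'E'
from workcell import arm, viewer, job
import cv2,numpy as np
s=arm.state();print(s)
for n in ["scene","top","wrist"]:
    im=viewer.grab_frame(n);cv2.imwrite(f"pics/{n}0.png",im[:,:,::-1]);print(n,viewer.camera_info(n))
E
```

```text
pics
{'time': 0.0, 'joint_positions': array([-7.09560247e+01,  7.51540898e+00,  8.53286693e+01, -1.73790287e-03,
        8.72619366e+01, -4.89414700e+00]), 'qvel': array([-0.07326454, -0.09013434, -0.04237534, -0.04459295, -0.03489839,
        0.03498788]), 'effort': array([ 8.05003356e-05, -5.59839606e+01, -4.91750693e+01,  7.71704852e-02,
        3.57967685e-02, -1.49921252e-04]), 'tcp_pos': array([ 0.24327117, -0.5478731 ,  0.23159014]), 'orientation': array([[ 4.05750570e-01, -9.13983629e-01, -6.32383082e-04],
       [-9.13981984e-01, -4.05751043e-01,  1.73915144e-03],
       [-1.84614604e-03, -1.27674947e-04, -9.99998288e-01]]), 'ft_force': array([-0.0214293 , -0.67815807, -0.26994736]), 'ft_torque': array([ 0.05104738, -0.00424108, -0.02738431]), 'grip_width': 0.9933314109979113}
scene {'vfov': 46.361875342776244, 'cx': 280.7390873325695, 'cy': 207.3122826502805, 'R': array([[ 0.81048317, -0.58553754, -0.01621189],
       [-0.25132379, -0.32260857, -0.91255688],
       [ 0.52910622,  0.74368643, -0.40862833]]), 't': array([-0.39951668,  0.2538292 ,  1.52858063])}
top {'vfov': 57.8951359278805, 'cx': 274.6043576380723, 'cy': 204.34613969452883, 'R': array([[ 0.01562555, -0.9998769 , -0.00142142],
       [-0.98057262, -0.01504584, -0.19557852],
       [ 0.19553306,  0.00444983, -0.98068702]]), 't': array([0.08232871, 0.59679867, 1.19176184])}
wrist {'vfov': 65.70646984690485, 'cx': 276.47988285485695, 'cy': 212.83633965678362, 'mount': array([[ 9.99999879e-01,  1.48238954e-04,  4.68891627e-04,
        -4.02838605e-04],
       [-2.55916081e-04,  9.71071857e-01,  2.38787319e-01,
        -6.41975950e-02],
       [-4.19929880e-04, -2.38787410e-01,  9.71071777e-01,
        -1.53344068e-01],
       [ 0.00000000e+00,  0.00000000e+00,  0.00000000e+00,
         1.00000000e+00]])}
```

View pics/scene0.png

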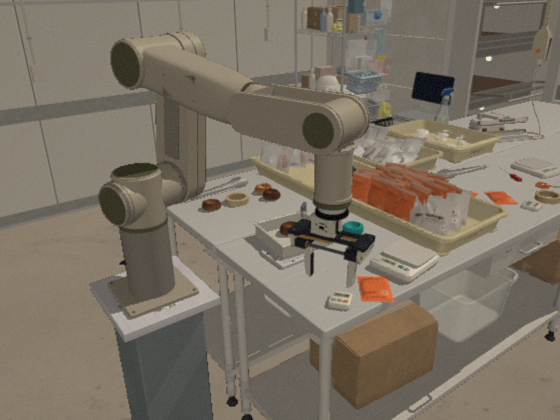

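View pics/top0.png

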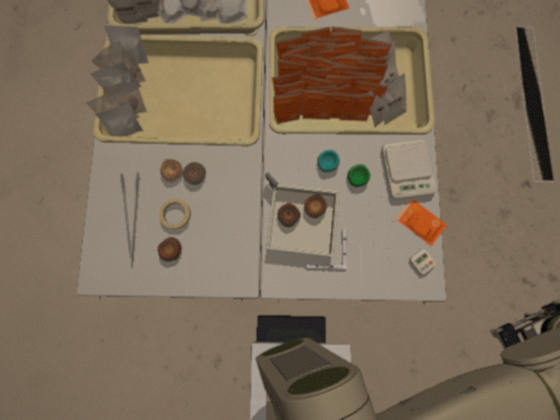

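View pics/wrist0.png

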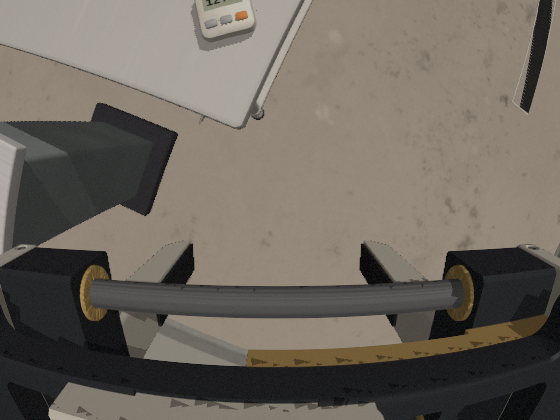

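The top view shows the tote at about (302,220), with its grey handle at the upper left, about (271,181). The stop vertex is at about (345,267). I'll enlarge that area to measure it.

Run:
```python
import cv2
im=cv2.imread("pics/top0.png")
c=im[160:285,245:375]
cv2.imwrite("pics/topz.png",cv2.resize(c,None,fx=4.6,fy=4.6,interpolation=cv2.INTER_CUBIC))
im=cv2.imread("pics/scene0.png")
c=im[190:280,240:380]
cv2.imwrite("pics/scz.png",cv2.resize(c,None,fx=5,fy=5,interpolation=cv2.INTER_CUBIC))
```

```text
(no output)
```

View pics/topz.png

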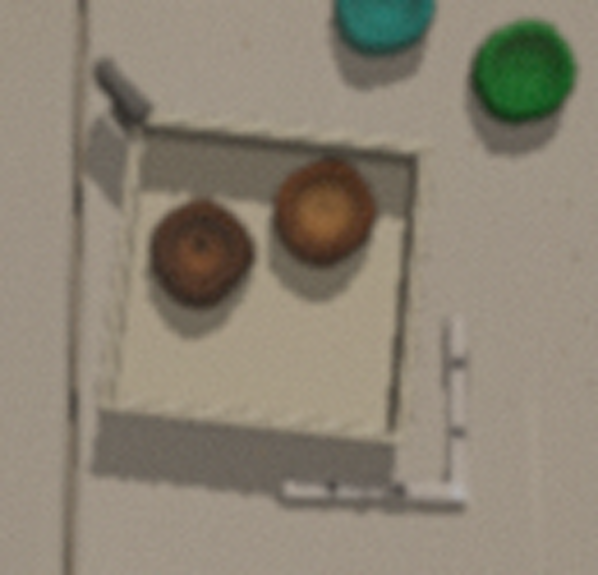

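View pics/scz.png

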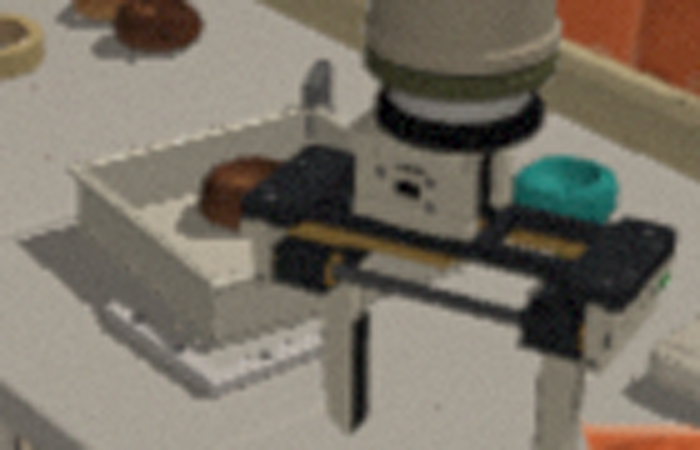

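```bash
cat > h.py <<'E'
import numpy as np
from workcell import arm, viewer, job
def ray(name,u,v,z):
    c=viewer.camera_info(name); f=210/np.tan(np.radians(c["vfov"])/2)
    d=np.array([(u-c["cx"])/f,(v-c["cy"])/f,1]); R=np.array(c["R"]);t=np.array(c["t"])
    o=-R.T@t; d=R.T@d; return o+d*(z-o[2])/d[2]
def zt(p,z): return ray("top",245+(p[0]+.5)/4.6-.5,160+(p[1]+.5)/4.6-.5,z)
E
python3 - <<'E'
from h import *
C=[zt(p,.052)[:2] for p in [(137,123),(420,148),(394,440),(103,408)]]
for c in C: print(c.round(4))
ctr=sum(C)/4; print("ctr",ctr)
for i in range(4): print(np.linalg.norm(C[i]-C[(i+1)%4]))
d=C[0]-C[2]; print("diag",np.linalg.norm(d),np.degrees(np.arctan2(d[1],d[0])))
d=C[3]-C[1]; print("diag2",np.linalg.norm(d),np.degrees(np.arctan2(d[1],d[0]))-90)
print("handle tip",zt((103,65),.072),"root",zt((143,110),.072))
V=zt((447,485),.012)[:2];print("vertex",V, "outer",zt((465,505),.012))
for p in [(283,490),(455,318)]: 
    q=zt(p,.012)[:2]; o=zt((456,495),.012)[:2]; print(q,np.linalg.norm(q-o),np.degrees(np.arctan2(*(q-o)[::-1])))
for p in [(202,250),(325,210)]: print("cake",zt(p,.035))
E
```

```text
[0.6582 0.0933]
[ 0.6427 -0.1121]
[ 0.4321 -0.0906]
[0.4513 0.1139]
ctr [0.54609026 0.0011283 ]
0.20598810767922077
0.21166620723675883
0.20540507268277053
0.20791547389035983
diag 0.2913831898752501 39.11375675405139
diag2 0.2962013985749597 40.24539306110191
handle tip [0.69584822 0.11830511 0.072     ] root [0.66288085 0.08899894 0.072     ]
vertex [ 0.40314905 -0.13403469] outer [ 0.38913769 -0.14669949  0.012     ]
[ 0.39775092 -0.01590891] 0.12447571097660304 89.25644052807257
[ 0.52441967 -0.14220194] 0.12829710806100994 -0.8163001085843989
cake [0.56820528 0.04465528 0.035     ]
cake [ 0.59919842 -0.04483188  0.035     ]
```

Everything agrees with the stated sizes: tote sides about 0.208 m and rails about 0.125 m. The tote is at (0.546, 0.001) and 39.7°. The stop vertex is at (0.403, -0.134) and 44.2°, so the handle grip point is at about (0.681, 0.113). I'm moving the arm above the handle now.

```bash
python3 -m inch '[[[-0.8,-1.3,0,0],[-1.7,-2.7,0,0],[-1.7,-2.7,0,0],[-1.7,-2.7,0,0],[-1.7,-2.7,0,0],[-1.7,-2.7,0,0],[-1.7,-2.7,0,0],[-1.7,-2.7,0,0],[-1.7,-2.7,0,0],[-1.7,-2.7,0,0]]]' 1 10
python3 -m inch '[[[-1.7,-2.7,0,0],[-1.7,-2.7,0,0],[-1.7,-2.7,0,0],[-1.7,-2.7,0,0],[-1.7,-2.7,0,0],[-1.7,-2.7,0,0],[-1.7,-2.7,0,0],[-1.7,-2.7,0,0],[-1.7,-2.7,0,0],[-1.7,-2.7,0,0]]]'
```

```text
time: 0.98
tcp_pos: [0.4127, -0.2951, 0.2325]
orientation: [[0.406, -0.914, 0.0], [-0.914, -0.406, 0.0], [-0.0, -0.0, -1.0]]
ft_force: [-0.1, 0.2, 0.1]
grip_width: 0.999
time: 1.82
tcp_pos: [0.5901, -0.03, 0.2325]
orientation: [[0.406, -0.914, -0.0], [-0.914, -0.406, 0.0], [-0.0, 0.0, -1.0]]
ft_force: [0.9, -0.5, -0.4]
grip_width: 1.0
```

```bash
python3 -m inch '[[[-1.8,-2.7,0,0],[-1.8,-2.7,0,0],[-1.8,-2.7,0,0],[-1.8,-2.5,0,0],[-1,-1.5,0,0],[0,0,0,-0.09],[0,0,0,-0.09],[0,0,0,-0.094],[0,0,0,0],[0,0,0,0]]]'
python3 - <<'E'
from h import *
import cv2
s=arm.state();print(s['tcp_pos'],s['orientation'],s['joint_positions'])
for n in ["top","wrist"]:
    im=viewer.grab_frame(n)[:,:,::-1];cv2.imwrite(f"pics/{n}1.png",im)
E
```

```text
time: 2.65
tcp_pos: [0.6668, 0.0922, 0.2324]
orientation: [[0.636, -0.772, -0.001], [-0.772, -0.636, 0.0], [-0.0, 0.0, -1.0]]
ft_force: [0.8, 1.0, -0.7]
grip_width: 1.0
[0.6667701  0.09224801 0.23240324] [[ 6.36034872e-01 -7.71660084e-01 -5.97054593e-04]
 [-7.71660173e-01 -6.36035034e-01  1.13548691e-04]
 [-4.67368631e-04  3.88502324e-04 -9.99999815e-01]] [3.50991384e+00 1.88382808e+01 7.21948944e+01 8.58926362e-03
 8.90005711e+01 5.40129698e+01]
```

View pics/wrist1.png

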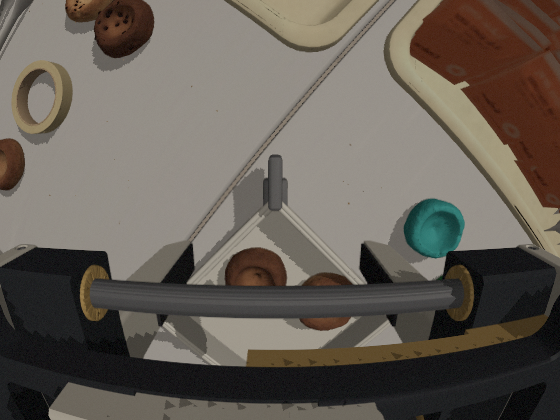

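The wrist view shows the handle upright in the picture, with its top edge running from (275,155) to (275,210), so the yaw is well aligned. I'll work out its position from those pixels.

```bash
cat >> h.py <<'E'
def wray(u,v,z,s):
    c=viewer.camera_info("wrist"); f=210/np.tan(np.radians(c["vfov"])/2)
    M=np.array(c["mount"]); a=np.array([u-c["cx"],v-c["cy"]]); r=np.linalg.norm(a); th=r/f
    d=np.r_[a/max(r,1e-9)*np.sin(th),np.cos(th)]
    R=s['orientation']; o=R@M[:3,3]+s['tcp_pos']; d=R@M[:3,:3]@d
    return o+d*(z-o[2])/d[2]
E
python3 - <<'E'
from h import *
import cv2
im=cv2.imread("pics/wrist1.png")
cv2.imwrite("pics/wz.png",cv2.resize(im[140:230,220:340],None,fx=6,fy=6,interpolation=cv2.INTER_CUBIC))
s=arm.state();R=s['orientation']
for p in [(275.5,156),(275.5,208)]:
    X=wray(*p,.072,s);print(X,R.T@(X-s['tcp_pos'])*100)
E
```

```text
[0.69944115 0.12077831 0.072     ] [-0.16150258 -4.3471305  16.05627482]
[0.65975152 0.08811051 0.072     ] [-0.16292732  0.79334756 16.05701775]
```

View pics/wz.png

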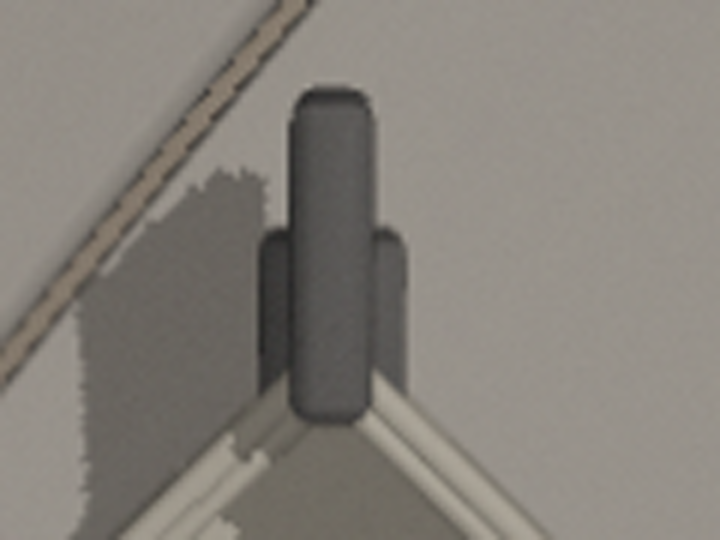

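```bash
python3 -m inch '[[[-0.1,-1.5,1,0],[-0.1,-1.4,2,0],[0,0,2.5,0],[0,0,2.5,0],[0,0,2.5,0],[0,0,2.0,0],[0,0,1.5,0],[0,0,0,0],[0,0,0,0]]]'
python3 - <<'E'
from h import *
import cv2
s=arm.state();print(s['tcp_pos'])
im=viewer.grab_frame("wrist")[:,:,::-1];cv2.imwrite(f"pics/wrist2.png",im)
for p in []:0
E
```

```text
time: 3.5
tcp_pos: [0.6877, 0.1115, 0.092]
orientation: [[0.637, -0.771, -0.002], [-0.771, -0.637, -0.0], [-0.001, 0.001, -1.0]]
ft_force: [0.7, 0.3, -0.2]
grip_width: 1.0
[0.68767122 0.11154917 0.09201667]
```

View pics/wrist2.png

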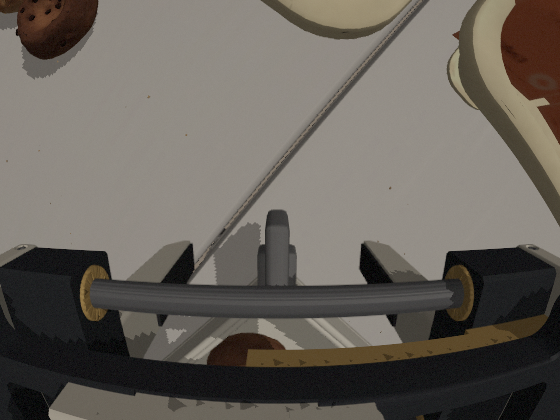

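```bash
python3 - <<'E'
from h import *
s=arm.state();R=s['orientation']
X=wray(278,212,.072,s);print(X,R.T@(X-s['tcp_pos'])*100)
E
python3 -m inch '[[[0,0,1.4,0],[0,0,1.4,0],[0,0,1.1,0],[0,0,0,0]]]'
```

```text
[0.70572266 0.12538563 0.072     ] [ 0.01651092 -2.17483002  2.179388  ]
time: 3.88
tcp_pos: [0.6859, 0.1114, 0.0494]
orientation: [[0.638, -0.77, -0.006], [-0.77, -0.638, -0.0], [-0.003, 0.005, -1.0]]
ft_force: [-0.3, 1.1, -0.7]
grip_width: 1.001
```

```bash
python3 -m inch '[[[0,-0.3,-0.3,0],[0,0,0,0],[0,0,0,0],[0,0,0,0],[0,0,0,0],[0,0,0,0],[0,0,0,0],[0,0,0,0],[0,0,0,0],[0,0,0,0]]]' -1 20
python3 - <<'E'
from h import *
import cv2
s=arm.state();print(s['tcp_pos'],s['ft_force'],s['ft_torque'])
im=viewer.grab_frame("wrist")[:,:,::-1];cv2.imwrite(f"pics/wrist3.png",im)
im=viewer.grab_frame("top")[:,:,::-1];cv2.imwrite(f"pics/top3.png",cv2.resize(im[140:290,220:400],None,fx=4,fy=4,interpolation=cv2.INTER_CUBIC))
E
```

```text
time: 4.72
tcp_pos: [0.6906, 0.1135, 0.0566]
orientation: [[0.638, -0.77, -0.0], [-0.77, -0.638, 0.0], [-0.0, 0.0, -1.0]]
ft_force: [0.2, -0.3, -0.0]
grip_width: 0.331
[0.69058793 0.11353012 0.05660351] [ 0.1717176  -0.34618464 -0.01750479] [-0.02833121 -0.02276944  0.04581422]
```

View pics/wrist3.png

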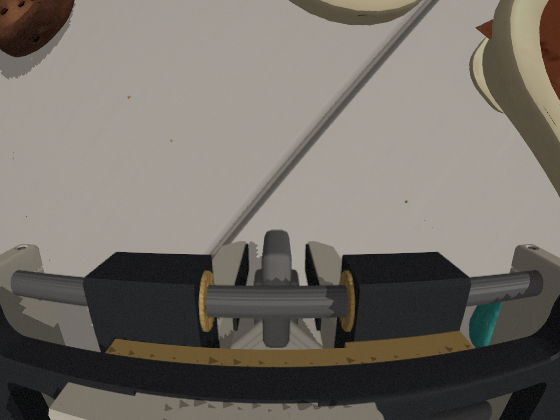

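View pics/top3.png

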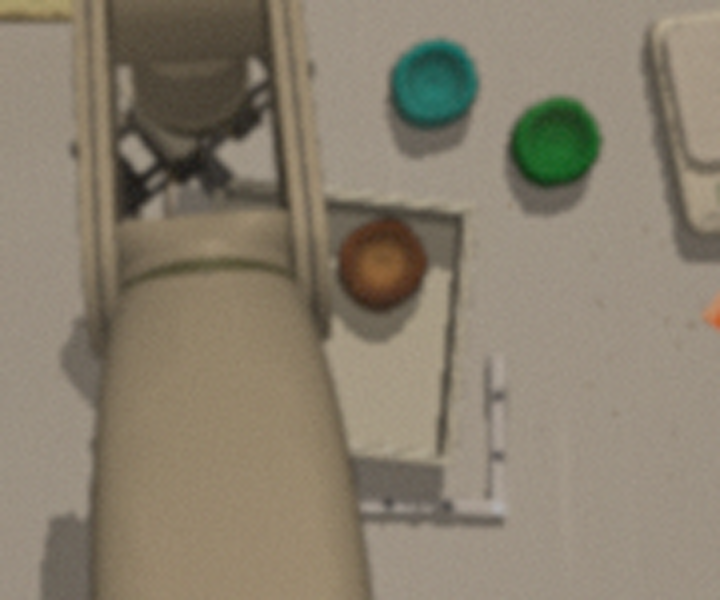

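The jaws are still closing, centred on the plate. I'll lower the tool slightly while they finish.

```bash
python3 -m inch '[[[0,0,0.3,0],[0,0,0,0],[0,0,0,0],[0,0,0,0],[0,0,0,0],[0,0,0,0],[0,0,0,0],[0,0,0,0]]]'
python3 - <<'E'
from h import *
import cv2
im=viewer.grab_frame("wrist")[:,:,::-1];cv2.imwrite(f"pics/wrist4.png",im)
E
```

```text
time: 5.48
tcp_pos: [0.6905, 0.1137, 0.0534]
orientation: [[0.638, -0.77, -0.0], [-0.77, -0.638, 0.0], [-0.0, 0.0, -1.0]]
ft_force: [0.8, 2.6, -1.3]
grip_width: 0.147
```

View pics/wrist4.png

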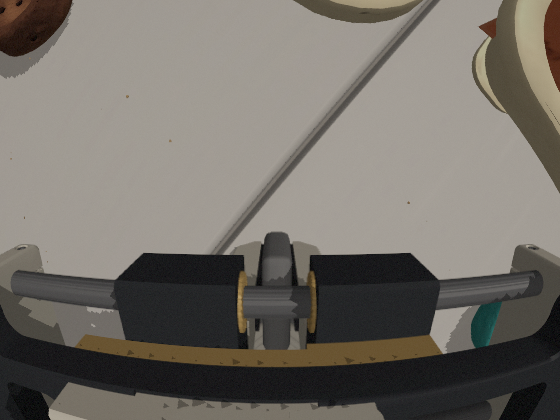

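The grip is on the plate (0.147 × 93 mm = 13.7 mm). I'll turn the tote to the stop's yaw, draw it diagonally until it is about 15 mm short, and look.

```bash
python3 -m inch '[[[0,0,0,-0.02],[0,0,0,-0.02],[0,0,0,-0.02],[0,0,0,-0.02],[-0.3,0.3,0,0],[-0.4,0.5,0,0],[-0.5,0.5,0,0],[-0.5,0.6,0,0],[-0.4,0.6,0,0],[-0.2,0.4,0,0]]]'
python3 -m inch '[[[0,0.3,0,0],[0,0,0,0],[0,0,0,0]]]'
python3 - <<'E'
from h import *
import cv2
s=arm.state();print(s['tcp_pos'],s['ft_force'],s['ft_torque'])
im=viewer.grab_frame("scene")[:,:,::-1];cv2.imwrite(f"pics/scene5.png",cv2.resize(im[170:300,200:400],None,fx=4,fy=4,interpolation=cv2.INTER_CUBIC))
im=viewer.grab_frame("top")[:,:,::-1];cv2.imwrite(f"pics/top5.png",cv2.resize(im[140:290,220:400],None,fx=4,fy=4,interpolation=cv2.INTER_CUBIC))
E
```

```text
time: 6.37
tcp_pos: [0.6527, 0.1096, 0.0537]
orientation: [[0.698, -0.716, -0.0], [-0.716, -0.698, -0.0], [0.0, 0.0, -1.0]]
ft_force: [2.2, 1.1, -2.1]
grip_width: 0.154
time: 6.62
tcp_pos: [0.6511, 0.1071, 0.0535]
orientation: [[0.697, -0.717, -0.001], [-0.717, -0.697, -0.001], [-0.0, 0.001, -1.0]]
ft_force: [-0.7, -1.6, -2.3]
grip_width: 0.146
[0.65111886 0.10707962 0.05346578] [-0.69228489 -1.59991786 -2.29813732] [-0.11077044  0.02318401 -0.0184393 ]
```

View pics/scene5.png

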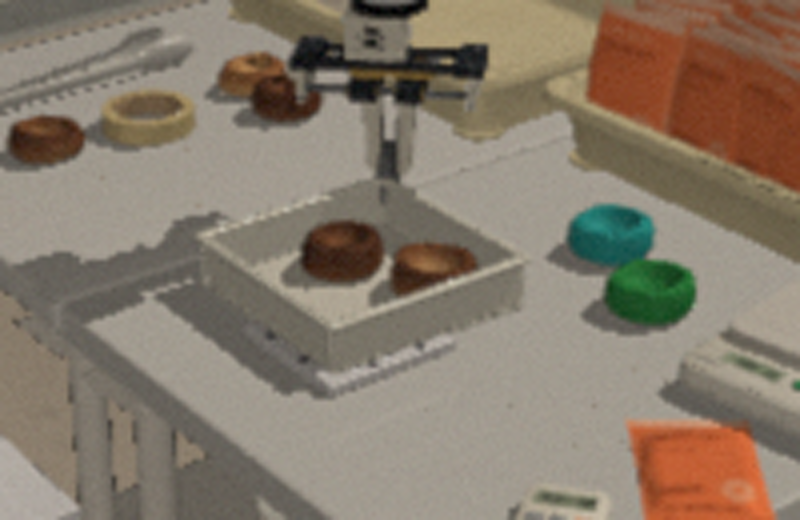

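View pics/top5.png

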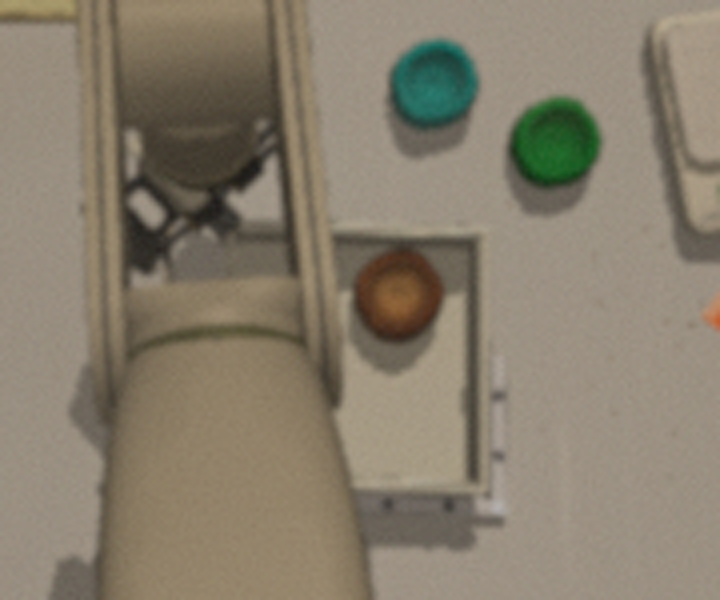

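The tote followed and looks square to the stop. In the enlarged top view its low rim corner is at (486,489) and its right corner at (489,234). I'll work out the remaining gap.

Run:
```python
from h import *
z4=lambda p,z: ray("top",220+(p[0]+.5)/4-.5,140+(p[1]+.5)/4-.5,z)[:2]
a=z4((486,489),.052);b=z4((489,234),.052)
print(a,b,np.degrees(np.arctan2(*(b-a)[::-1])),np.linalg.norm(b-a))
v=z4((490,502),.012);print("vertex",v,"outer",z4((504,521),.012),"end",z4((498,357),.012))
```

```text
[ 0.41154566 -0.12520155] [ 0.6213533  -0.13159906] -1.7465362435017007 0.20990515514979524
vertex [ 0.40289964 -0.13516384] outer [ 0.38755671 -0.14643294] end [ 0.52398907 -0.14422868]
```

About 13 mm is left, straight along the stop's x. I'll creep in.

```bash
python3 -m inch '[[[0,0.2,0,0],[0,0.2,0,0],[0,0.2,0,0],[0,0.2,0,0],[0,0.2,0,0],[0,0,0,0]]]'
python3 -m inch '[[[0,0.15,0,0],[0,0.1,0,0],[0,0,0,0]]]'
```

```text
time: 7.22
tcp_pos: [0.6445, 0.1007, 0.0538]
orientation: [[0.697, -0.717, 0.001], [-0.717, -0.697, 0.0], [0.0, -0.001, -1.0]]
ft_force: [1.3, 1.2, -2.3]
grip_width: 0.151
time: 7.47
tcp_pos: [0.6444, 0.1001, 0.055]
orientation: [[0.698, -0.717, 0.004], [-0.717, -0.698, 0.002], [0.002, -0.004, -1.0]]
ft_force: [5.9, 5.4, -1.6]
grip_width: 0.148
```

The force is now 8 N, pointing along the stop's x and evenly shared between the rails, which is what seating should feel like. I'll press a little more and check with the cameras.

```bash
python3 -m inch '[[[0,0.1,0,0],[0,0,0,0],[0,0,0,0],[0,0,0,0]]]'
python3 - <<'E'
from h import *
import cv2
im=viewer.grab_frame("scene")[:,:,::-1];cv2.imwrite(f"pics/scene6.png",cv2.resize(im[170:300,200:400],None,fx=4,fy=4,interpolation=cv2.INTER_CUBIC))
im=viewer.grab_frame("top")[:,:,::-1];cv2.imwrite(f"pics/top6.png",cv2.resize(im[180:290,280:400],None,fx=5,fy=5,interpolation=cv2.INTER_CUBIC))
s=arm.state();print(s['tcp_pos'],s['ft_force'],s['ft_torque'])
E
```

```text
time: 7.8
tcp_pos: [0.6441, 0.0996, 0.0552]
orientation: [[0.698, -0.716, 0.005], [-0.716, -0.698, 0.002], [0.002, -0.005, -1.0]]
ft_force: [6.4, 6.8, -0.8]
grip_width: 0.146
[0.64406858 0.09962169 0.05520107] [ 6.56532142  6.48032439 -1.39980381] [ 1.07329515 -1.13377624  0.02316687]
```

View pics/scene6.png

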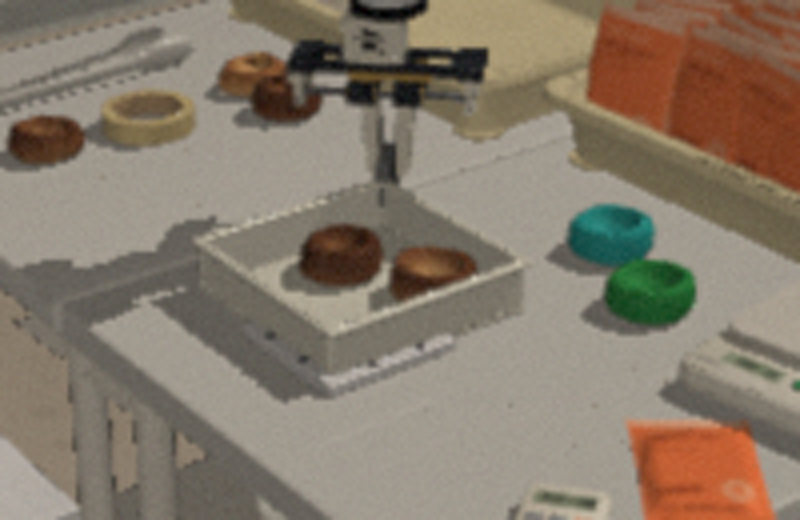

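View pics/top6.png

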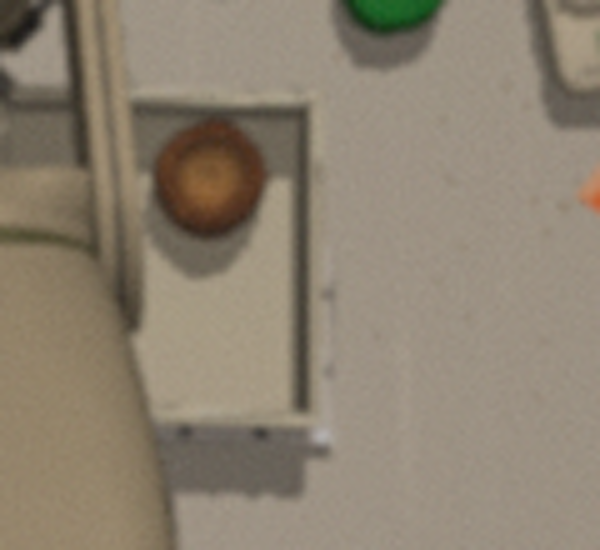

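Run:
```python
from h import *
z5=lambda p,z: ray("top",280+(p[0]+.5)/5-.5,180+(p[1]+.5)/5-.5,z)[:2]
a=z5((316,423),.052);b=z5((318,96),.052)
print(a,b,np.degrees(np.arctan2(*(b-a)[::-1])),np.linalg.norm(b-a))
print("outer",z5((329,453),.012), z5((329,453),.012)+.014)
```

```text
[ 0.40423633 -0.13044083] [ 0.61912584 -0.13595531] -1.4699980465890774 0.2149602492901418
outer [ 0.38648572 -0.14566735] [ 0.40048572 -0.13166735]
```

The tote is seated: the low corner is within about 4 mm of the vertex by vision, the angle error is under 1°, and the forces on both rails are equal. I start tilting about the foot, in the vertical plane through the stop's x.

```bash
python3 -m inch '[[[0,0.08,-0.5,0],[0,0.08,-0.57,0],[0,0.1,-0.57,0],[0,0.12,-0.57,0],[0,0.13,-0.57,0],[0,0.14,-0.57,0],[0,0.15,-0.57,0],[0,0,0,0]]]'
python3 - <<'E'
from h import *
import cv2
im=viewer.grab_frame("scene")[:,:,::-1];cv2.imwrite(f"pics/scene7.png",cv2.resize(im[150:300,200:400],None,fx=4,fy=4,interpolation=cv2.INTER_CUBIC))
s=arm.state();print(s['tcp_pos'],s['ft_force'],s['ft_torque'])
E
```

```text
time: 8.57
tcp_pos: [0.6363, 0.0921, 0.0941]
orientation: [[0.697, -0.717, 0.0], [-0.717, -0.697, -0.001], [0.001, 0.0, -1.0]]
ft_force: [0.8, -0.5, -2.5]
grip_width: 0.151
[0.63619611 0.09226482 0.09347378] [ 2.26675004  1.9165668  -1.66069484] [ 0.22571083 -0.28131528  0.10738037]
```

View pics/scene7.png

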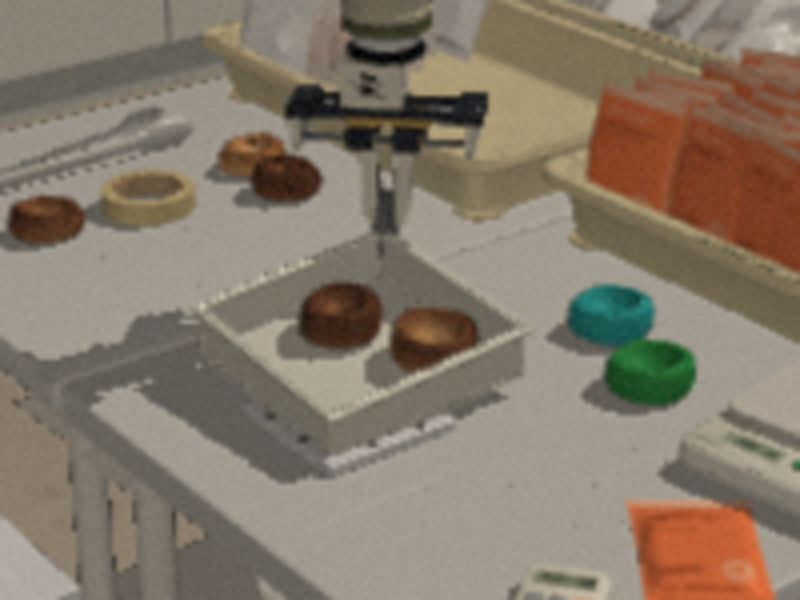

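The handle is rising, the foot is staying in the stop, and the push is light at 3 N. The tilt is about 7°, so I continue to about 20°.

```bash
python3 -m inch '[[[0,0.18,-0.55,0],[0,0.2,-0.6,0],[0,0.2,-0.6,0],[0,0.21,-0.6,0],[0,0.22,-0.6,0],[0,0.23,-0.6,0],[0,0.24,-0.6,0],[0,0.25,-0.6,0],[0,0.25,-0.6,0],[0,0,0,0]]]'
python3 - <<'E'
from h import *
import cv2
im=viewer.grab_frame("scene")[:,:,::-1];cv2.imwrite(f"pics/scene8.png",cv2.resize(im[150:300,200:400],None,fx=4,fy=4,interpolation=cv2.INTER_CUBIC))
s=arm.state();print(s['tcp_pos'],s['ft_force'],s['ft_torque'],np.hypot(s['tcp_pos'][0]-.403,s['tcp_pos'][1]+.134))
E
```

```text
time: 9.45
tcp_pos: [0.6224, 0.0785, 0.1481]
orientation: [[0.697, -0.717, 0.002], [-0.717, -0.697, -0.0], [0.001, -0.001, -1.0]]
ft_force: [-1.3, 0.0, -3.2]
grip_width: 0.147
[0.62241083 0.07880354 0.14745854] [ 0.83778454 -0.18399861 -2.266177  ] [ 0.04527172 -0.05454744  0.01623548] 0.3056574217860479
```

View pics/scene8.png

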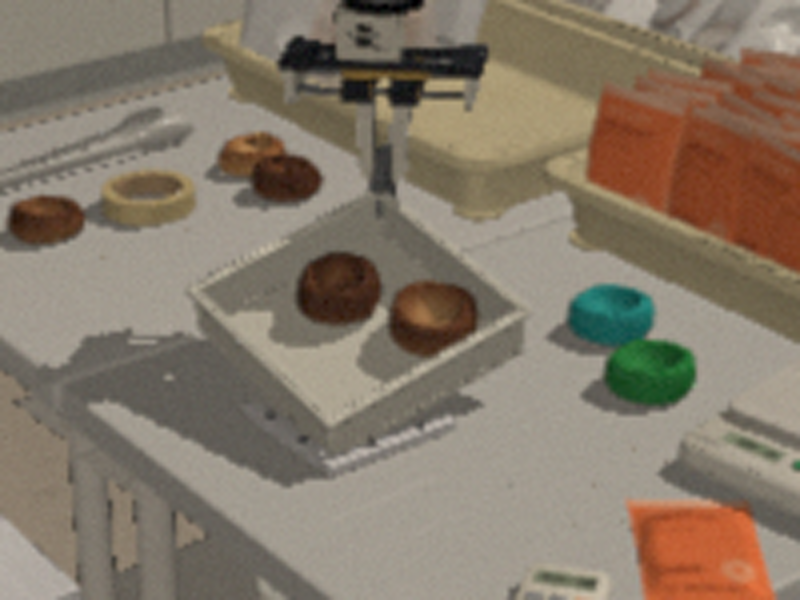

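About 16° now, and the measured pose matches the predicted arc to within 1 mm. I continue to about 25°, with a touch more inward push.

```bash
python3 -m inch '[[[0,0.28,-0.4,0],[0,0.28,-0.45,0],[0,0.28,-0.45,0],[0,0.28,-0.45,0],[0,0.28,-0.45,0],[0,0.29,-0.45,0],[0,0.29,-0.45,0],[0,0.3,-0.45,0],[0,0.3,-0.45,0],[0,0,0,0]]]'
python3 - <<'E'
from h import *
import cv2
im=viewer.grab_frame("scene")[:,:,::-1];cv2.imwrite(f"pics/scene9.png",cv2.resize(im[150:300,200:400],None,fx=4,fy=4,interpolation=cv2.INTER_CUBIC))
s=arm.state();print(s['tcp_pos'],s['ft_force'],s['ft_torque'],np.hypot(s['tcp_pos'][0]-.403,s['tcp_pos'][1]+.134))
E
```

```text
time: 10.33
tcp_pos: [0.6036, 0.0603, 0.1877]
orientation: [[0.697, -0.717, 0.001], [-0.717, -0.697, -0.0], [0.001, -0.0, -1.0]]
ft_force: [3.2, 3.0, 0.1]
grip_width: 0.147
[0.60365918 0.06060654 0.18709022] [4.33896341 2.66071028 0.03433326] [ 0.43535495 -0.64891007  0.1426724 ] 0.2795278403584096
```

View pics/scene9.png

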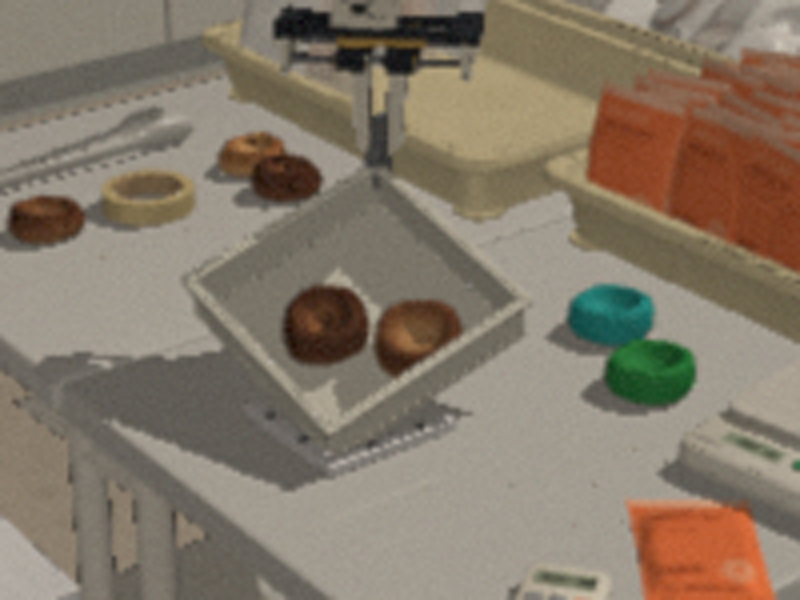

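The cakes are sliding. I continue to about 30°, then wait.

```bash
python3 -m inch '[[[0,0.22,-0.42,0],[0,0.24,-0.45,0],[0,0.25,-0.45,0],[0,0.25,-0.45,0],[0,0.25,-0.45,0],[0,0.22,-0.4,0],[0,0,0,0],[0,0,0,0],[0,0,0,0],[0,0,0,0]]]'
python3 - <<'E'
from h import *
import cv2
im=viewer.grab_frame("scene")[:,:,::-1];cv2.imwrite(f"pics/scene10.png",cv2.resize(im[150:300,200:400],None,fx=4,fy=4,interpolation=cv2.INTER_CUBIC))
im=viewer.grab_frame("top")[:,:,::-1];cv2.imwrite(f"pics/top10.png",cv2.resize(im[150:300,200:400],None,fx=4,fy=4,interpolation=cv2.INTER_CUBIC))
s=arm.state();print(s['tcp_pos'],s['ft_force'],s['ft_torque'],np.hypot(s['tcp_pos'][0]-.403,s['tcp_pos'][1]+.134))
E
```

```text
time: 11.22
tcp_pos: [0.5933, 0.051, 0.2125]
orientation: [[0.697, -0.717, -0.0], [-0.717, -0.697, -0.0], [-0.0, 0.0, -1.0]]
ft_force: [0.2, 0.1, -2.7]
grip_width: 0.15
[0.5932532  0.05103893 0.21239647] [-0.02812486 -0.09330912 -2.30076761] [ 0.01798093  0.12490665 -0.07183843] 0.26539722241030317
```

View pics/scene10.png

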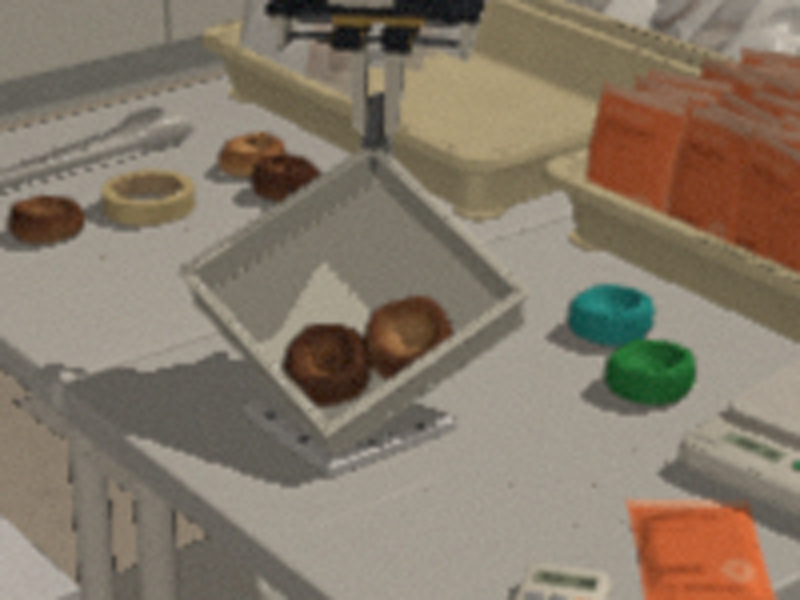

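View pics/top10.png

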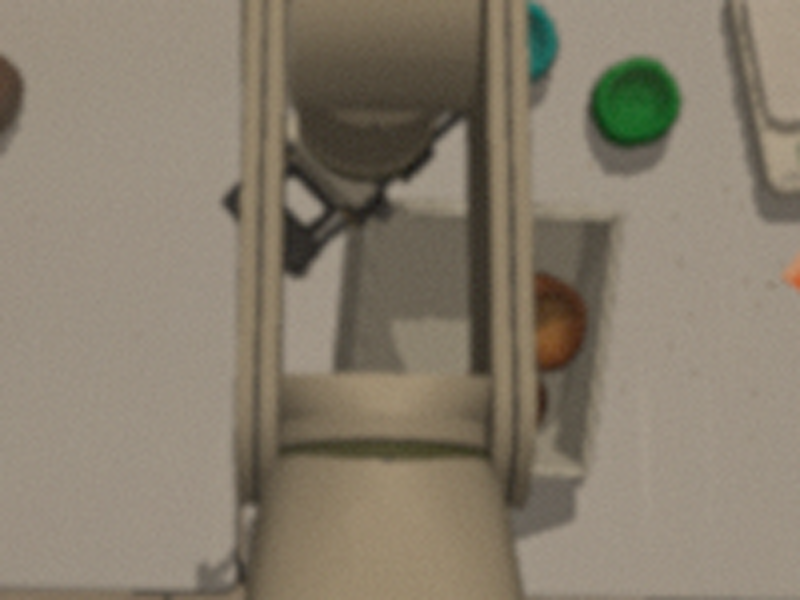

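The cakes have slid together towards the low corner. I'll measure their distances by casting rays onto the tilted plane of the cake tops.

```bash
cat >> h.py <<'E'
def cakes(px,t,z=0.030):
    c=viewer.camera_info("scene"); f=210/np.tan(np.radians(c["vfov"])/2)
    R=np.array(c["R"]);tt=np.array(c["t"]);o=-R.T@tt
    th=np.radians(44.2);ux=np.array([np.cos(th),np.sin(th),0]);t=np.radians(t)
    ex=np.cos(t)*ux+np.array([0,0,np.sin(t)]);ez=-np.sin(t)*ux+np.array([0,0,np.cos(t)]);ey=np.cross(ez,ex)
    F=np.array([.403,-.134,0])+ux*.012*np.tan(t)
    for u,v in px:
        d=R.T@np.array([(u-c["cx"])/f,(v-c["cy"])/f,1])
        s=((F+ez*z-o)@ez)/(d@ez); X=o+s*d-F
        x,y=X@ex-.007,X@ey; print("x,y from tote_corner mm",round(x*1e3),round(y*1e3),"dist",round(1e3*np.hypot(x,y)))
    M=np.stack([ex,ey,ez],1)
    for q in [(0,0,0),(.296,0,.052),(.148,.148,.052),(.148,-.148,.052),(0,0,.052)]:
        P=R@(F+M@np.array(q))+tt; print(q,(P[:2]/P[2]*f+[c["cx"],c["cy"]]).round(1), "zoom",((P[:2]/P[2]*f+[c["cx"],c["cy"]]-[200,150])*4).round())
E
python3 - <<'E'
from h import *
cakes([(200+328/4,150+355/4),(200+410/4,150+326/4)],30)
E
```

```text
x,y from tote_corner mm 76 11 dist 77
x,y from tote_corner mm 111 -55 dist 124
(0, 0, 0) [282.8 264.7] zoom [331. 459.]
(0.296, 0, 0.052) [292.7 186.2] zoom [371. 145.]
(0.148, 0.148, 0.052) [245.5 217.2] zoom [182. 269.]
(0.148, -0.148, 0.052) [330.2 222.4] zoom [521. 290.]
(0, 0, 0.052) [281.2 256.9] zoom [325. 428.]
```

The projected rim corners agree with the picture to within 1 px, which confirms a tilt of about 30° and that the foot is in the stop. The cakes are at about 77 and 124 mm. I'll add about 3° and a light inward push, then let them settle.

```bash
python3 -m inch '[[[0,0.25,-0.3,0],[0,0.27,-0.3,0],[0,0.27,-0.3,0],[0,0.27,-0.3,0],[0,0.22,-0.2,0],[0,0,0,0],[0,0,0,0],[0,0,0,0],[0,0,0,0],[0,0,0,0]]]'
python3 - <<'E'
from h import *
import cv2
im=viewer.grab_frame("scene")[:,:,::-1];cv2.imwrite(f"pics/scene11.png",cv2.resize(im[150:300,200:400],None,fx=4,fy=4,interpolation=cv2.INTER_CUBIC))
s=arm.state();print(s['tcp_pos'],s['ft_force'],s['ft_torque'],np.hypot(s['tcp_pos'][0]-.403,s['tcp_pos'][1]+.134))
E
python3 -m inch '[[[0,0,0,0],[0,0,0,0],[0,0,0,0],[0,0,0,0],[0,0,0,0],[0,0,0,0]]]'
python3 - <<'E'
from h import *
import cv2
im=viewer.grab_frame("scene")[:,:,::-1];b=cv2.resize(im[150:300,200:400],None,fx=4,fy=4,interpolation=cv2.INTER_CUBIC);cv2.imwrite(f"pics/scene12.png",b)
print(np.abs(b.astype(int)-cv2.imread("pics/scene11.png")).mean())
cakes([],33)
E
```

```text
time: 12.15
tcp_pos: [0.5842, 0.0421, 0.2265]
orientation: [[0.697, -0.717, -0.0], [-0.717, -0.697, -0.0], [0.0, 0.0, -1.0]]
ft_force: [1.2, 0.9, -2.8]
grip_width: 0.153
[0.58417859 0.04209557 0.22651962] [-0.36425056  0.45920901 -2.21267395] [-0.02519115 -0.02183714 -0.00263641] 0.25265654345116795
time: 12.7
tcp_pos: [0.5842, 0.042, 0.2266]
orientation: [[0.697, -0.717, 0.0], [-0.717, -0.697, -0.0], [0.0, -0.0, -1.0]]
ft_force: [0.5, 0.3, -1.9]
grip_width: 0.148
1.9662159722222223
(0, 0, 0) [282.8 264.6] zoom [331. 458.]
(0.296, 0, 0.052) [292.3 184.1] zoom [369. 136.]
(0.148, 0.148, 0.052) [245.1 216.5] zoom [180. 266.]
(0.148, -0.148, 0.052) [330.1 221.7] zoom [521. 287.]
(0, 0, 0.052) [281.1 257.5] zoom [325. 430.]
```

View pics/scene11.png

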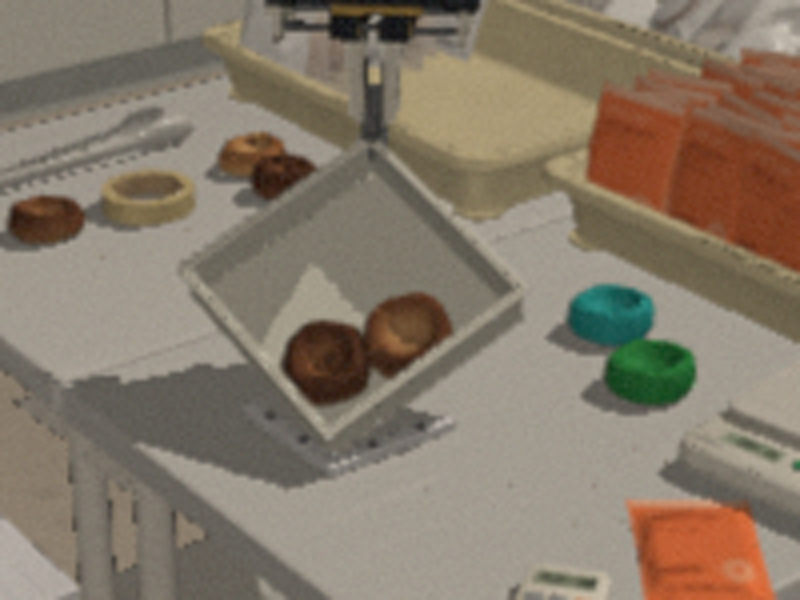

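View pics/scene12.png

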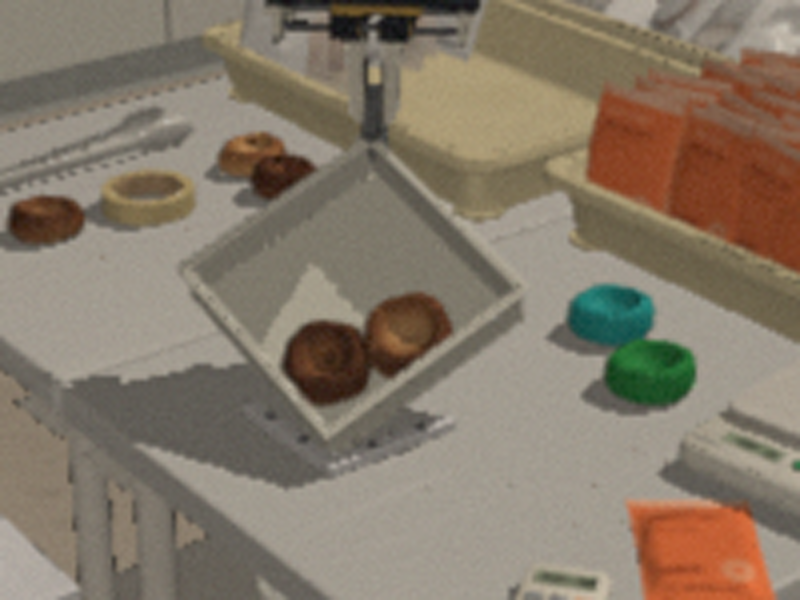

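Both frames are the same, so the cakes are at rest against each other: top centres at about (330,352) and (411,322), outline centres at about (328,360) and (409,332). I'll measure once more.

Run:
```python
from h import *
o=[200,150]
print("outline, mid height");cakes([(200+328/4,150+361/4),(200+409/4,150+332/4)],32,.0225)
print("hole, top");cakes([(200+330/4,150+352/4),(200+411/4,150+322/4)],32,.040)
```

```text
outline, mid height
x,y from tote_corner mm 74 12 dist 75
x,y from tote_corner mm 108 -54 dist 121
(0, 0, 0) [282.8 264.6] zoom [331. 459.]
(0.296, 0, 0.052) [292.5 184.8] zoom [370. 139.]
(0.148, 0.148, 0.052) [245.2 216.8] zoom [181. 267.]
(0.148, -0.148, 0.052) [330.2 221.9] zoom [521. 288.]
(0, 0, 0.052) [281.2 257.3] zoom [325. 429.]
hole, top
x,y from tote_corner mm 73 8 dist 73
x,y from tote_corner mm 107 -57 dist 122
(0, 0, 0) [282.8 264.6] zoom [331. 459.]
(0.296, 0, 0.052) [292.5 184.8] zoom [370. 139.]
(0.148, 0.148, 0.052) [245.2 216.8] zoom [181. 267.]
(0.148, -0.148, 0.052) [330.2 221.9] zoom [521. 288.]
(0, 0, 0.052) [281.2 257.3] zoom [325. 429.]
```

Both measurements agree: about 74 and 122 mm, with a centre separation of 75 mm, so the cakes are touching. Everything is within limits, so I'm handing in.

Run:
```python
from h import *
s=arm.state();print(s['time'],s['tcp_pos'],s['ft_force'],s['grip_width'])
print(job.hand_in())
```

```text
12.75 [0.58414325 0.04203182 0.22654415] [-0.12773528  0.50844904 -2.73112077] 0.1471636068276994
the job is handed in; nothing more can be done
None
```

I drew the tote by its handle flat into the corner stop, then tilted it to about 32°. I handed in at 12.75 s, still holding it, with both cakes at rest in the low corner. The hand-in gave no verdict.

- **Seating:** the tote bore on both rails with equal forces of about 6.5 N each. By camera, the low corner was about 4 mm from the vertex and the angle error was under 1°.
- **Tilt:** the arm followed the predicted arc to within about 1–3 mm. The tool was at 227 mm, and the low corner stayed down in the stop in the scene view.
- **Cakes:** two measurements put the centres about 74 and 122 mm from the low inner corner (limits 112 and 134 mm). The last two pictures, about 0.55 s apart, showed no movement.
- **Grip:** the jaws read 13.7 mm on the 14 mm plate, and the wrist force was about 2.7 N.
- **Other objects:** those in the scene view (cake_c, tape roll, tongs and look-alikes) had not moved. I did not measure them, and the timer and sachet were only partly in that view.

**Disagreements:**
- **Seating position:** the tool stopped about 5 mm short of where I had predicted, probably because my estimate of the grip point along the handle was off.
- **Tilt estimate:** at the final pose, the handle-side rim corner appeared about 1–2 px lower in the picture than a 32° tilt predicts, so the tilt may be nearer 31°.
- **Rail contact:** the push against the rails at the end was close to zero.

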